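# Fit the water-feed tube of the glass-grinding bench

### The job

Take the rigid white feed tube out of its wooden rest and push it upright into the push-fit collet on the aluminium water block: past the seal and fully home against the inner stop, so that the check valve inside is held fully open. Feel for the bottom and do not ram it; let go, and leave the bottle, the grinding wheel and the glass pane where they are.

Things in the scene. Friction and masses are not known exactly. Their poses are not given: they have to be found in the camera images.
- tube: rigid white plastic tube, 14 mm diameter, 150 mm long, 50 g (the true mass varies), standing upright in the hole of the wooden rest. Origin at the centre of its foot, z along the tube to its top. The last 7 mm at both ends taper to 9 mm diameter. In the rest its foot is 35 mm deep, so 115 mm stand clear; grip it about 110 mm above the foot
- rest: fixed dark wooden block 80 x 70 x 45 mm high with one round hole, 15.5 mm wide and 35 mm deep, in the middle of its top. Origin at the centre of its underside, z up
- fitting: fixed water block: aluminium base 90 x 80 x 40 mm with an upright brass push-fit collet (about 33 mm across) in its middle, grey rim 100 mm above the table. Origin at the centre of the underside, z up, on the axis of the bore
- fitting_mouth (a point): centre of the collet's mouth at rim level, 100 mm above the table. The mouth is 21 mm wide and funnels within 6 mm to a bore of 15.6 mm. Sprung rubber seal segments 14 mm below the rim: the foot meets them about 13 mm down and is through at 21 mm; pushing past takes 3 to 11 N, then the tube drags with 1 to 6 N and stays where it is left
- poppet (a joint): check-valve pin in the middle of the bore, 5 mm across, standing 4 mm above the inner stop, pushed down by the tube's foot: 0 = shut, 0.004 m = fully open (tube on the inner stop). Spring under 1 N. The depth of the foot when fully open differs from block to block, 28 to 52 mm below the rim, and cannot be seen: feel for it. Readings are noisy
- cushion (a joint): stiff rubber cushion under the valve, which is the inner stop: 0 = unloaded, it yields 1 mm per 10 N pushed on it (beyond the drag of the seal) and is damaged above 0.0025 m, 25 N. A push of 14 to 18 N in all is ample to be sure of the bottom
- bottle: clear plastic water bottle with a plain paper band and black cap, 66 mm diameter, 200 mm high, standing; bystander. Origin at the centre of its underside
- wheel: spare grey grinding wheel, a flat disc 90 mm across with a 24 mm hole, 14 mm thick, lying flat; bystander. Origin at the centre of its underside
- pane: loose green-tinted glass pane 80 x 110 x 8 mm lying flat; bystander. Origin at the centre of its underside
Mind the look-alikes: they are no part of the job. What is meant by the fitting is not turquoise, and is the smaller of those in its own colour.

How it is judged:
On the way, in this order (a step that is already met when the one before it is completed fails the run):
1. the tube is lifted clear of its rest (z of tube in the frame of rest above 0.05 m), for 0.1 s.
2. the tube stands in the collet and holds the check valve fully open (value of joint poppet above 0.003 m and horizontal distance between tube and fitting below 0.004 m), for 0.2 s.
At the end, for the whole second after the job is handed in: The tube, released and at rest, stands upright (within 0.12 rad) in the collet, its foot within 4 mm of the bore's axis and more than 25 mm below the rim, and holds the check valve open more than 3 of its 4 mm (all of step 2 and z of tube in the frame of fitting_mouth below -0.025 m and angle between tube's own z axis and vertical below 0.12 rad and linear speed of tube below 0.02 m/s); the robot touches nothing.
It fails at once if the inner cushion is crushed: more than 2.5 mm, 25 N (value of joint cushion above 0.0025 m).
It fails at once if the tube is jammed against the collet with more than 60 N (contact force between tube and fitting above 60 N).
It fails at once if the bottle is moved more than 30 mm (distance of bottle from where it was at the start of the episode above 0.03 m).
It fails at once if the grinding wheel is moved more than 30 mm (distance of wheel from where it was at the start of the episode above 0.03 m).
It fails at once if the glass pane is moved more than 30 mm (distance of pane from where it was at the start of the episode above 0.03 m).
It also fails if it takes over 45 s, if anything falls off the work surface, if the arm or the gripper's body presses on something with over 40 N, if the wrist force passes 120 N, or if a joint passes its speed limit or range.

### The arm

A 6-joint arm with a two-finger parallel gripper is mounted at the origin on the work surface. World frame = base frame: x ahead of the robot, y to its left, z up, the work surface at z = 0. Lengths are in m, angles in rad, forces in N, time in s.
With the tool pointing down it reaches from about 0.425 to 0.95 m from the base axis. Payload 3.5 kg.
Tool frame: the origin (TCP) lies midway between the tips of the shut fingers; the grasp point (between the pads) lies 19 mm behind it; z points along the fingers, x is the direction in which the jaws open and shut, and the axes are right-handed (so a half turn about z gives the same grasp; the last joint's range is limited). The gripper opens to 85 mm and grips with 20 to 120 N. Pads are 22 mm wide; open, the fingers measure 114 mm over their backs; the gripper's body (76 mm by 85 mm) begins 54 mm behind the grasp point. The pads swing forward as they close: fully open they stand 13 mm farther back than shut.
Start: joints at [-0.15, 0.286, 1.577, -0, 1.279, -0.15], TCP at [0.675, 0, 0.231] pointing down, gripper open.
Joint ranges: [-2.77, 2.77], [-0.9, 2.22], [0.21, 2.48], [-1.53, 4.67], [0.24, 2.81], [-2.84, 2.84]. Speed limits (rad/s): [2.79, 2.79, 3.14, 3.14, 3.14, 3.14].

### API

Orientations are given as a unit quaternion [x, y, z, w].
In Python, from plant import readout, optics, ctrl gives the robot as it stands. The module is installed in compiled form; this text tells all that it offers.
- The arm moves only by the shell command python3 -m crank 'ROWS' [OPENING] [FORCE]. ROWS is text: rows parted by semicolons, each of 6 numbers parted by spaces: the shift along the tool's x, y, z in mm, then the turn, a rotation vector about the tool's x, y, z in rad. In form: dx dy dz ax ay az; .... A call has 1 to 5 rows; each row shifts and turns the commanded pose from where the row before left it, along the tool's axes as they then stand; what a row does not reach is not made up. A row lasts 1/8 s, in which the tool goes at most 62.5 mm and 10.7 degrees, less where a joint would pass 70% of its speed; a pose out of reach is approached as far as the arm can. A call is refused whole if a number of a shift passes 62.5 or a number of a turn 0.188, either way. A call with a gripper value outside its range is refused whole. OPENING is the opening, from -1 (shut) to 1 (fully open), set as the call begins (- or left out, the last holds). The fingers move at their own pace and stop on an object; FORCE is the grip in N (left out, the last holds). Time passes only in rows, so rows that do not move let the fingers close. It gives the time, the measured TCP pose, the force and the opening at its end, in the units of the state.
- readout.get_state(): the state, without advancing time (a new reading comes with each control period).
- optics.read_camera(name): name is "scene" or "side" or "wrist"; returns the picture (384x512x3 uint8, red, green, blue); there is no depth.
- optics.calibration(name): a dict with "mtx" (3x3 intrinsics, pixels), "rvec" (rotation vector, rad) and "tvec" (3), from world to camera coordinates, as OpenCV has them; the wrist camera has in their place "tool_from_camera" (4x4, takes a point from camera to tool coordinates, whose origin is the TCP and whose axes are the tool frame's). Camera axes: x right, y down, z forward; pixel columns grow to the right and rows downward; lengths in m; the calibration is good to about 2 mm. The wrist camera is an equidistant fisheye: a pixel r from the principal point sees the ray r / f radians off the axis. A picture is of the moment at which its call begins: read the wrist's pose just before it. calibration takes no time and is no camera call.
- ctrl.sign_off(): hands the job in, once; it reports no verdict.
Trained networks look in the newest picture that a camera, given by its name, has taken for a name from the list of things; names that differ only in an ending like _2 or _b are one class to them, and where a whole thing is asked for, a point or a joint stands for the part that bears it (a point fixed in the world has none). Each returns a list of dicts, best first, with "p" (0 to 1); they miss things now and then, are a little off and sometimes report something else, mostly with a low value. They report only what shows in the picture. A call takes as long as a camera call. They do not tell look-alikes from the thing itself.
- optics.recognise(camera, thing): "xy" ([column, row] as shares, 0 to 1, of the picture: columns of its width, rows of its height, amid what is visible of it).
The state is a dict: "time": time; "qpos": joint angles; "dq": joint speeds; "joint_efforts": joint torques, N m; "eef_pos": TCP position; "tcp_rot": TCP orientation; "contact_force": force on the tool from outside, world axes, zero at the start; "wrist_torque": the same for the moment, N m; "opening": opening from 0.0 (shut) to 1.0 (fully open).
Only numpy, scipy, OpenCV 4.12 (cv2) and the standard library are available. Lean on these libraries where they do the work, as an engineer would, in place of code of your own. Each camera call takes 0.05 s, during which the arm holds its last target.

## Working session

There is one attempt and no reset: what is moved stays moved. The work goes in short steps, Python scripts to look and compute and a shell command to move; the robot and the scene stay as the last step left them, time stands still between calls to the robot, and variables do not carry over. Pictures are saved under pics/ and viewed, and the job is handed in when it is done.

```bash
mkdir -p pics; cat > h.py <<'E'
from plant import readout, optics, ctrl
import numpy as np, cv2
from scipy.spatial.transform import Rotation as R
def snap(n,f):
    im=optics.read_camera(n); cv2.imwrite(f'pics/{f}.png',im[...,::-1]); return im
def ray(cam,u,v):
    c=optics.calibration(cam); K=np.array(c['mtx'])
    Rm=cv2.Rodrigues(np.array(c['rvec'],float))[0]; t=np.array(c['tvec']).ravel()
    d=Rm.T@np.linalg.inv(K)@[u,v,1]; o=-Rm.T@t; return o,d/np.linalg.norm(d)
def atz(cam,u,v,z):
    o,d=ray(cam,u,v); return o+d*(z-o[2])/d[2]
def tri(*l):
    A=0;b=0
    for cam,u,v in l:
        o,d=ray(cam,u,v); P=np.eye(3)-np.outer(d,d); A=A+P;b=b+P@o
    return np.linalg.solve(A,b)
def proj(cam,p):
    c=optics.calibration(cam)
    return cv2.projectPoints(np.array(p,float).reshape(-1,3),np.array(c['rvec'],float),np.array(c['tvec'],float),np.array(c['mtx'],float),None)[0].reshape(-1,2)
E
python3 - <<'E'
from h import *
s=readout.get_state(); print(s)
for n in ['scene','side','wrist']:
    snap(n,n+'0')
    for t in ['tube','rest','fitting','bottle','wheel','pane']:
        print(n,t,[(np.round(np.array(d['xy'])*[512,384],0).tolist(),round(d['p'],2)) for d in optics.recognise(n,t)][:5])
print(optics.calibration('wrist'))
E
```

```text
{'time': 0.0, 'qpos': array([-1.50025372e-01,  2.87190488e-01,  1.57818717e+00,  2.98794439e-06,
        1.27860667e+00, -1.49979133e-01]), 'dq': array([ 0.0001571 ,  0.0004784 , -0.00208576, -0.00071297, -0.00132408,
        0.0017516 ]), 'joint_efforts': array([-1.79628755e-04, -4.05981302e+01, -2.92628127e+01, -1.54224781e-04,
        5.81841552e-03,  3.74769741e-06]), 'eef_pos': array([6.74336912e-01, 1.13421657e-04, 2.29925129e-01]), 'tcp_rot': array([ 9.99999285e-01, -2.35515395e-05, -1.18219674e-03, -1.80120662e-04]), 'contact_force': array([0.07701042, 0.60777342, 0.10059377]), 'wrist_torque': array([ 0.03450621, -0.02738369, -0.00935574]), 'opening': 0.9980403206178249}
scene tube [([198.0, 152.0], 0.65)]
scene rest [([204.0, 171.0], 0.98)]
scene fitting [([395.0, 255.0], 0.81), ([307.0, 236.0], 0.75), ([337.0, 187.0], 0.64)]
scene bottle []
scene wheel [([242.0, 231.0], 0.63), ([197.0, 148.0], 0.59)]
scene pane [([127.0, 254.0], 0.55)]
side tube [([263.0, 264.0], 0.55)]
side rest [([262.0, 289.0], 0.69)]
side fitting [([242.0, 200.0], 0.83), ([174.0, 223.0], 0.78), ([213.0,
[... 168 characters left out ...]
.75)]
wrist fitting [([33.0, 93.0], 0.66)]
wrist bottle [([354.0, 167.0], 0.65)]
wrist wheel [([187.0, 163.0], 0.92)]
wrist pane [([317.0, 270.0], 0.72), ([144.0, 51.0], 0.7)]
{'mtx': array([[297.31863964,   0.        , 260.74522487],
       [  0.        , 297.31863964, 189.7829295 ],
       [  0.        ,   0.        ,   1.        ]]), 'tool_from_camera': array([[ 9.99999831e-01,  7.85579519e-05, -5.75285443e-04,
         2.24666155e-04],
       [ 7.96780218e-05,  9.62864416e-01,  2.69985390e-01,
        -6.88546784e-02],
       [ 5.75131381e-04, -2.69985390e-01,  9.62864247e-01,
        -1.41993134e-01],
       [ 0.00000000e+00,  0.00000000e+00,  0.00000000e+00,
         1.00000000e+00]])}
```

View pics/scene0.png

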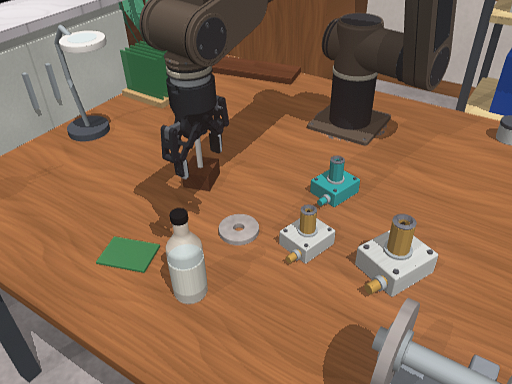

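View pics/side0.png

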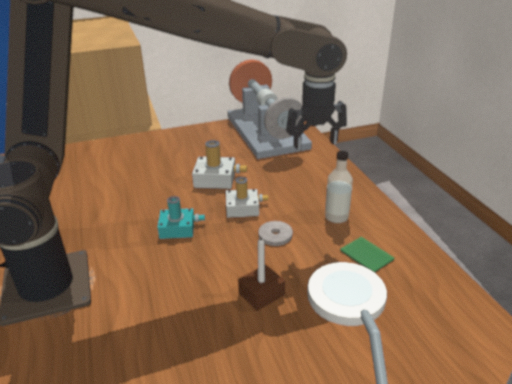

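View pics/wrist0.png

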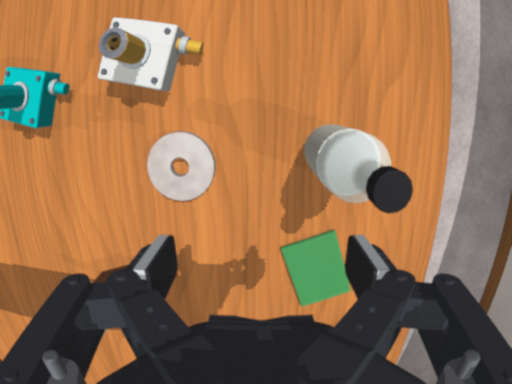

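Candidates for the fitting in the scene view are turquoise (337,187), white (307,236) and larger white (395,255). The one at (307,236) fits, because it isn't turquoise and is the smaller of the two white ones. In the side view it is at (242,200). I'll confirm with an enlarged crop.

```bash
python3 - <<'E'
import cv2,numpy as np
a=cv2.imread('pics/scene0.png'); b=cv2.imread('pics/side0.png')
A=cv2.resize(a[190:275,265:345],None,fx=5,fy=5,interpolation=2)[:425]
B=cv2.resize(b[165:225,215:275],None,fx=6,fy=6,interpolation=2)
o=np.zeros((600,800,3),np.uint8); o[:425,:400]=A; o[:360,405:765]=B
cv2.imwrite('pics/cropfit.png',o)
A=cv2.resize(a[115:195,160:230],None,fx=5.6,fy=5.6,interpolation=2)
B=cv2.resize(b[230:310,235:290],None,fx=7,fy=7,interpolation=2)
o=np.zeros((600,800,3),np.uint8); o[:A.shape[0],:A.shape[1]]=A; o[:560,405:405+B.shape[1]]=B
cv2.imwrite('pics/croptube.png',o)
E
```

```text
(no output)
```

View pics/cropfit.png

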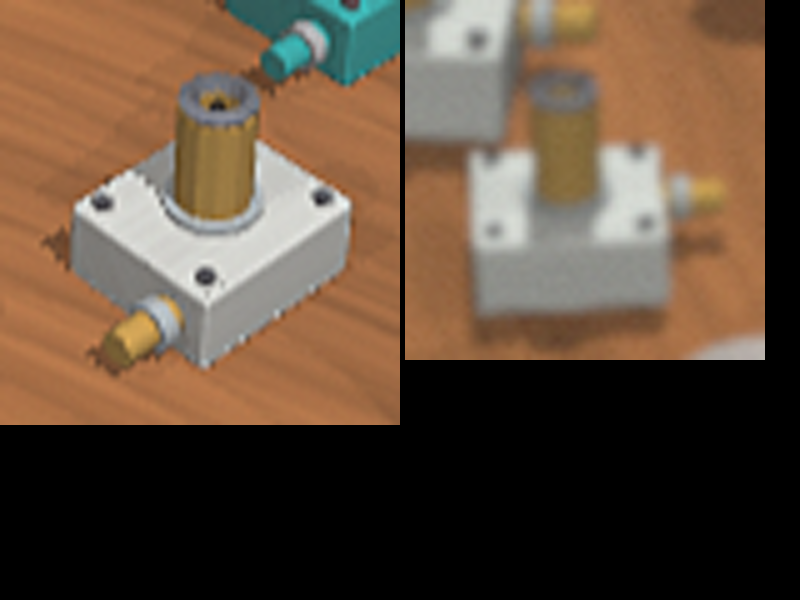

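View pics/croptube.png

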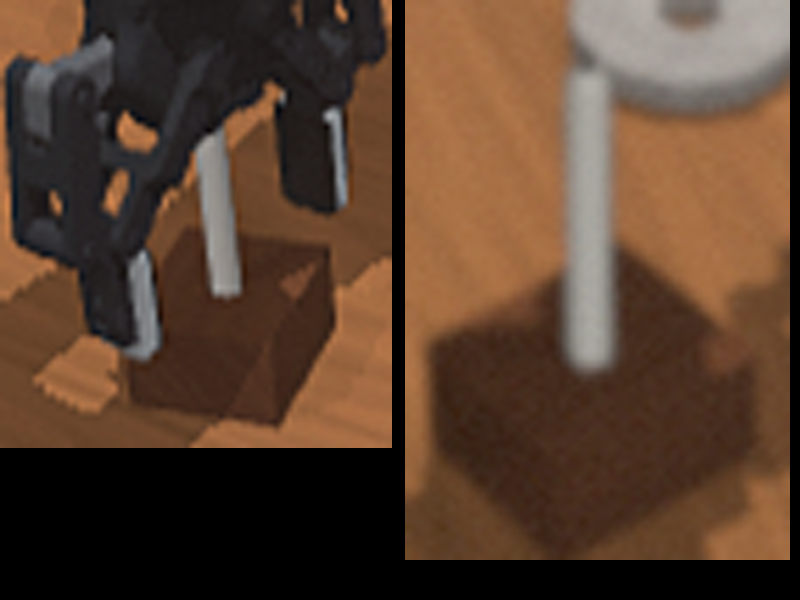

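The crop shows the small white aluminium block with a brass collet and grey rim. Its mouth is at scene (308.6,209.7) and side (241.3,180). The tube's base is at scene (200.4,167) and side (261.4,282), and its top is at side (261,240).

```bash
python3 - <<'E'
from h import *
print('mouth',tri(('scene',308.6,209.7),('side',241.3,180)),atz('scene',308.6,209.7,.1),atz('side',241.3,180,.1))
print('tubebase',tri(('scene',200.4,166.5),('side',261.4,281.5)),atz('scene',200.4,166.5,.045),atz('side',261.4,281.5,.045))
print('tubetop', atz('side',261.1,240.5,.16))
print('large',atz('scene',403,218,.13),'turq',atz('scene',337,160,.1))
print('bottle',atz('side',338,218,.0),'wheel',atz('side',275,233,.01),'pane',atz('side',367,255,0))
for c in('scene','side'):
  print(c,ray(c,256,192))
E
```

```text
mouth [0.52779231 0.14496727 0.09554145] [0.52919727 0.14806184 0.1       ] [0.52707792 0.13456232 0.1       ]
tubebase [ 0.46453402 -0.19500566  0.03966678] [ 0.46677199 -0.18882657  0.045     ] [ 0.46488781 -0.20301298  0.045     ]
tubetop [ 0.46562745 -0.20176055  0.16      ]
large [0.48897402 0.32369276 0.13      ] turq [0.33797509 0.11788757 0.1       ]
bottle [0.76379733 0.00624089 0.        ] wheel [ 0.57156108 -0.00875621  0.01      ] pane [ 7.60169927e-01 -1.58917466e-01  1.11022302e-16]
scene (array([1.18234853, 0.47197514, 0.71047074]), array([-0.64914323, -0.44859861, -0.61430641]))
side (array([ 0.20325048, -0.95681894,  0.80338534]), array([ 0.26590962,  0.79380513, -0.54696023]))
```

```bash
python3 -m crank '-42 28 -4 0 0 0;-42 28 -4 0 0 0;-42 28 -4 0 0 0;-42 28 -4 0 0 0;-41 28 -4 0 0 0' 1; python3 -m crank '0 0 0 0 0 0'; python3 - <<'E'
from h import *
s=readout.get_state(); print(s['time'],s['eef_pos'],s['tcp_rot'])
snap('wrist','wrist1')
for t in ['tube','rest']: print(t,[(np.array(d['xy'])*[512,384],d['p']) for d in optics.recognise('wrist',t)])
E
```

```text
time: 1.68
eef_pos: [0.4646, -0.1407, 0.2517]
tcp_rot: [1.0, 0.0, 0.0, 0.0]
contact_force: [-0.1, -0.6, 0.7]
opening: 0.997
time: 1.8
eef_pos: [0.4644, -0.1413, 0.2519]
tcp_rot: [1.0, -0.002, 0.001, 0.0]
contact_force: [-0.3, 0.1, 0.8]
opening: 1.001
1.8 [ 0.46441471 -0.14129717  0.25191967] [ 9.99998027e-01 -1.85522750e-03  5.42895416e-04  4.58163690e-04]
tube [(array([260.9152, 227.904 ]), 0.93), (array([335.5136,  62.016 ]), 0.45)]
rest [(array([261.3248, 226.9056]), 0.74), (array([254.9248, 200.9856]), 0.65)]
```

View pics/wrist1.png

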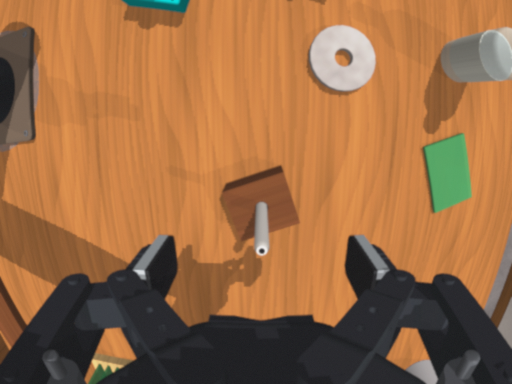

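The tube's top end is at (262,250) and its base is at about (260,206).

```bash
cat >> h.py <<'E'
def wray(u,v,s):
    c=optics.calibration('wrist');K=np.array(c['mtx']);T=np.array(c['tool_from_camera'])
    x,y=(u-K[0,2]),(v-K[1,2]); r=np.hypot(x,y);th=r/K[0,0]
    d=np.array([np.sin(th)*x/max(r,1e-9),np.sin(th)*y/max(r,1e-9),np.cos(th)])
    Rt=R.from_quat(s['tcp_rot']).as_matrix()
    return s['eef_pos']+Rt@T[:3,3], Rt@(T[:3,:3]@d)
def watz(u,v,z,s):
    o,d=wray(u,v,s); return o+d*(z-o[2])/d[2]
def wproj(p,s):
    c=optics.calibration('wrist');K=np.array(c['mtx']);T=np.array(c['tool_from_camera'])
    Rt=R.from_quat(s['tcp_rot']).as_matrix()
    q=T[:3,:3].T@(Rt.T@(np.array(p)-s['eef_pos'])-T[:3,3])
    r=np.hypot(q[0],q[1]);th=np.arctan2(r,q[2]); return K[:2,2]+K[0,0]*th*q[:2]/max(r,1e-9)
E
python3 - <<'E'
from h import *
s=readout.get_state()
im=cv2.imread('pics/wrist1.png')
cv2.imwrite('pics/w1c.png',cv2.resize(im[160:270,210:310],None,fx=5.4,fy=5.4,interpolation=2))
for u,v,z in[(262,250,.16),(262,251,.16),(260.5,206,.045)]: print(watz(u,v,z,s))
E
```

```text
[ 0.46773886 -0.19135387  0.16      ]
[ 0.4677404  -0.19234993  0.16      ]
[ 0.46637048 -0.18954609  0.045     ]
```

View pics/w1c.png

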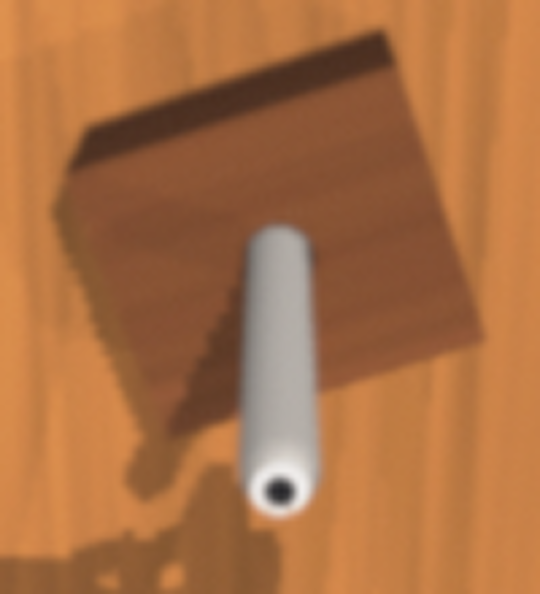

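```bash
python3 -m crank '1.5 25 0 0 0 0;1.5 26 0 0 0 0;0 0 0 0 0 0'; python3 - <<'E'
from h import *
s=readout.get_state(); print(s['time'],s['eef_pos'],s['tcp_rot'])
im=snap('wrist','wrist2')
cv2.imwrite('pics/w2c.png',cv2.resize(im[200:300,200:320,::-1],None,fx=5,fy=5,interpolation=2))
print(wproj([.467,-.192,.16],s),wproj([.467,-.192,.045],s))
E
```

```text
time: 2.33
eef_pos: [0.4699, -0.1913, 0.251]
tcp_rot: [1.0, -0.0, -0.0, -0.0]
contact_force: [-0.5, -0.4, 0.6]
opening: 0.997
2.325 [ 0.46989428 -0.19134282  0.25098199] [ 9.99999911e-01 -1.65518511e-04 -2.45493150e-04 -2.99371932e-04]
[257.15623367 194.77555506] [258.38674512 167.22547079]
```

View pics/w2c.png

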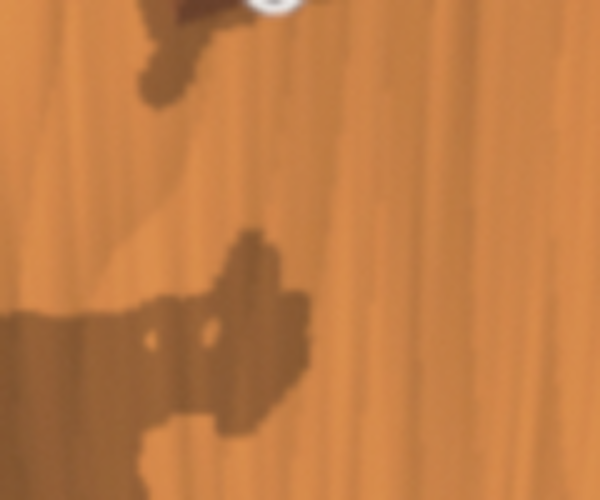

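```bash
python3 - <<'E'
from h import *
s=readout.get_state(); print(s['eef_pos'])
im=cv2.imread('pics/wrist2.png')
cv2.imwrite('pics/w2d.png',cv2.resize(im[150:220,210:310],None,fx=6,fy=6,interpolation=2))
E
```

```text
[ 0.46967681 -0.19057167  0.25091657]
```

View pics/w2d.png

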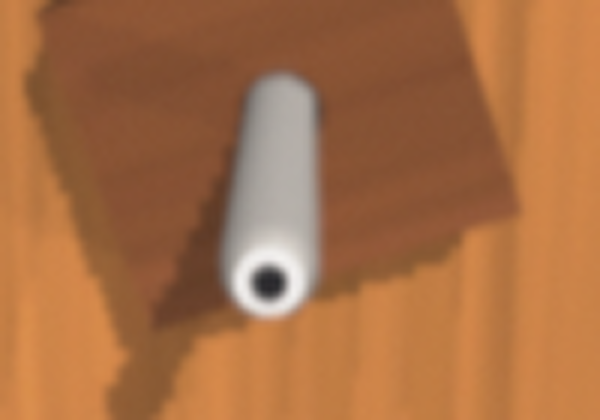

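The tube's top is at (254.8,197), so the tube is at about (0.4655,-0.193). I'll correct for that, then descend and grip.

```bash
python3 -m crank '-4 2 0 0 0 0;0 0 45 0 0 0;0 0 45 0 0 0;0 0 40 0 0 0;0 0 20 0 0 0'; python3 - <<'E'
from h import *
snap('wrist','wrist3');snap('side','side3')
s=readout.get_state();print(s['eef_pos'],s['contact_force'])
E
```

```text
time: 3.0
eef_pos: [0.4636, -0.1912, 0.0987]
tcp_rot: [1.0, 0.001, -0.002, -0.001]
contact_force: [0.2, 0.3, 0.5]
opening: 1.003
[ 0.46312016 -0.19094738  0.09852101] [0.11533451 0.27359964 0.96047462]
```

View pics/wrist3.png

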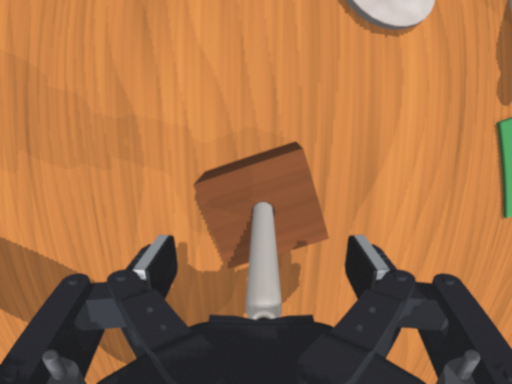

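The tube at column 263 sits midway between the pads (168 and 355), so I'll close.

```bash
python3 -m crank '0 0 0 0 0 0;0 0 0 0 0 0;0 0 0 0 0 0;0 0 0 0 0 0;0 0 0 0 0 0' -1 70; python3 -m crank '0 0 0 0 0 0;0 0 0 0 0 0';python3 - <<'E'
from h import *
snap('wrist','wrist4')
for i in range(3):
  optics.read_camera('side');s=readout.get_state();print(s['eef_pos'],s['contact_force'],s['wrist_torque'],s['tcp_rot'])
E
```

```text
time: 3.72
eef_pos: [0.4652, -0.1933, 0.1022]
tcp_rot: [1.0, 0.0, 0.0, 0.0]
contact_force: [-0.4, 0.8, 4.7]
opening: 0.146
time: 3.98
eef_pos: [0.4652, -0.1933, 0.1021]
tcp_rot: [1.0, 0.0, 0.0, 0.0]
contact_force: [-2.2, -0.1, 6.1]
opening: 0.146
[ 0.4652319  -0.19329261  0.10211322] [-2.78966884  0.07091704  5.93991309] [0.0767454  0.39233421 0.01850178] [9.99999948e-01 4.65399115e-05 1.24268135e-04 2.93725504e-04]
[ 0.46524063 -0.19330851  0.10213183] [-1.38150302 -0.46313529  5.78701341] [ 0.03103609  0.38599381 -0.02267068] [9.99999945e-01 6.10401843e-05 1.33868516e-04 2.95649900e-04]
[ 0.46525003 -0.19329246  0.10211981] [-1.8736298  -0.54032102  6.06051911] [ 0.09442954  0.45702568 -0.0512176 ] [9.99999949e-01 5.79359745e-05 1.36374098e-04 2.81964814e-04]
```

View pics/wrist4.png

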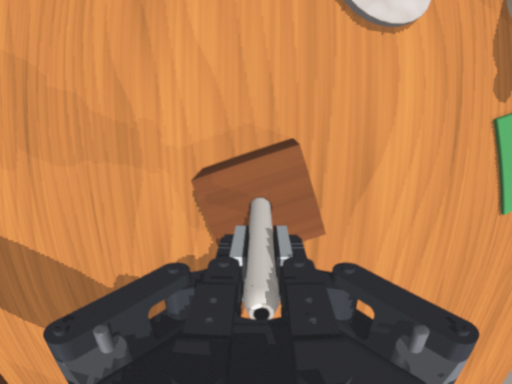

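```bash
python3 -m crank '0 0 -20 0 0 0;0 0 -35 0 0 0;0 0 -40 0 0 0;0 0 -40 0 0 0;0 0 0 0 0 0'; python3 - <<'E'
from h import *
snap('wrist','wrist5');s=readout.get_state();print(s['contact_force'],s['wrist_torque'],s['opening'])
E
```

```text
time: 4.8
eef_pos: [0.4667, -0.194, 0.2398]
tcp_rot: [1.0, 0.0, 0.003, 0.002]
contact_force: [0.3, 0.3, -0.8]
opening: 0.145
[ 0.44913123 -0.6011921  -0.89660216] [-0.02504022  0.03159771  0.01245861] 0.14657409685804038
```

View pics/wrist5.png

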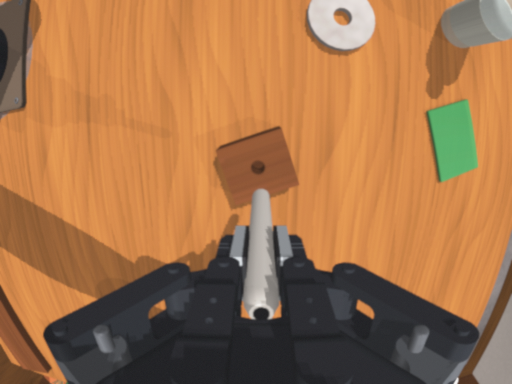

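The tube is out of the rest, and the empty hole at (258,167) gives a bias check for the wrist camera. Next I'll carry it towards the collet and stop 35 mm short.

```bash
python3 -m crank '12 -50 0 0 0 0;12 -60 0 0 0 0;13 -60 0 0 0 0;12 -60 0 0 0 0;12 -60 0 0 0 0'; python3 -m crank '0 -10 0 0 0 0;0 0 0 0 0 0;0 0 0 0 0 0';python3 - <<'E'
from h import *
im5={'eef_pos':np.array([.4667,-.194,.2398]),'tcp_rot':np.array([1,0,.003,.002])}
print('hole',watz(258.2,167.3,.045,im5))
s=readout.get_state();print(s['eef_pos'],s['tcp_rot'])
snap('wrist','wrist6');snap('scene','scene6');snap('side','side6')
print([(np.array(d['xy'])*[512,384],d['p']) for d in optics.recognise('wrist','fitting_mouth')],wproj([.528,.142,.1],s))
E
```

```text
time: 5.48
eef_pos: [0.5248, 0.099, 0.2333]
tcp_rot: [1.0, -0.0, -0.002, -0.0]
contact_force: [0.9, -0.5, -1.4]
opening: 0.14
time: 5.85
eef_pos: [0.5255, 0.1058, 0.2352]
tcp_rot: [1.0, -0.001, -0.001, 0.0]
contact_force: [-0.3, -0.4, -1.1]
opening: 0.147
hole [ 0.46495715 -0.19340601  0.045     ]
[0.52552602 0.10579418 0.23522629] [ 9.99999284e-01 -7.66012978e-04 -8.84071841e-04  2.52277037e-04]
[(array([264.9088, 133.0944]), 0.94), (array([237.5168,  10.0992]), 0.59), (array([114.688, 163.008]), 0.56)] [263.52175029 143.28604789]
```

View pics/wrist6.png

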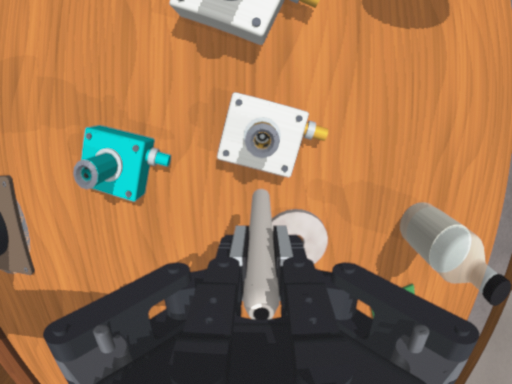

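```bash
python3 - <<'E'
from h import *
im=cv2.imread('pics/wrist6.png')
cv2.imwrite('pics/w6c.png',cv2.resize(im[90:200,210:320],None,fx=5.4,fy=5.4,interpolation=2))
E
```

```text
(no output)
```

View pics/w6c.png

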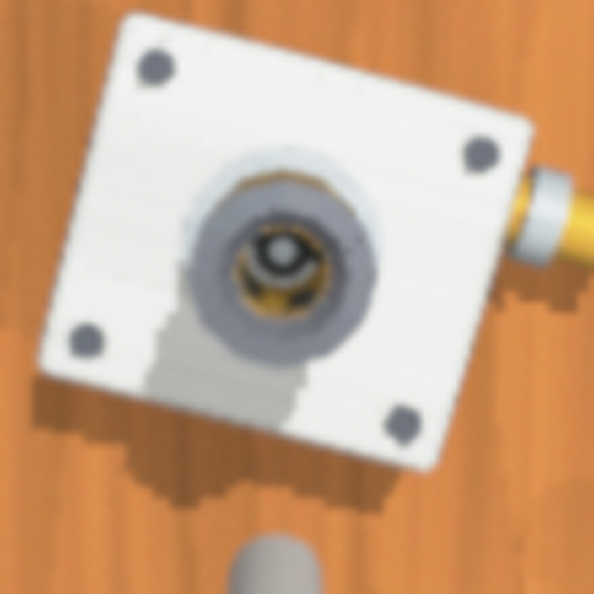

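The rim's centre is at wrist pixel (262.3,140.1).

```bash
python3 - <<'E'
from h import *
s={'eef_pos':np.array([.52553,.10579,.23523]),'tcp_rot':np.array([1,-.00077,-.00088,.00025])}
s['tcp_rot']/=np.linalg.norm(s['tcp_rot'])
print('mouth',watz(262.3,140.1,.1,s), watz(262.3,140.1,.1,{**s,'tcp_rot':np.array([1.,0,0,0])}))
s=readout.get_state();print(s['eef_pos'],s['tcp_rot'],s['time'])
E
```

```text
mouth [0.52686538 0.14500463 0.1       ] [0.52704303 0.14507208 0.1       ]
[0.52607719 0.10582829 0.23633362] [ 9.99999493e-01 -1.00170940e-03  6.57908021e-05  7.67233674e-05] 6.05
```

```bash
python3 -m crank '0.5 -20 0 0 0 0;0.5 -18.5 0 0 0 0;0 0 18 0 0 0;0 0 18 0 0 0;0 0 0 0 0 0';python3 - <<'E'
from h import *
a=snap('scene','scene7');b=snap('side','side7');w=snap('wrist','wrist7')
s=readout.get_state();print(s['eef_pos'],s['tcp_rot'],s['contact_force'],s['time'])
o=np.zeros((600,800,3),np.uint8)
p=np.round(proj('scene',[.527,.145,.12])[0]).astype(int);q=np.round(proj('side',[.527,.145,.12])[0]).astype(int)
print(p,q)
o[:480,:400]=cv2.resize(a[p[1]-48:p[1]+48,p[0]-40:p[0]+40,::-1],(400,480),interpolation=2)
o[:480,400:800]=cv2.resize(b[q[1]-48:q[1]+48,q[0]-40:q[0]+40,::-1],(400,480),interpolation=2)
cv2.imwrite('pics/c7.png',o)
E
```

```text
time: 6.68
eef_pos: [0.5251, 0.145, 0.1968]
tcp_rot: [1.0, -0.0, -0.003, 0.0]
contact_force: [0.7, 0.4, -1.2]
opening: 0.147
[0.52716195 0.14520176 0.200329  ] [ 9.99999974e-01 -2.15668622e-04  2.47554707e-05  6.39699457e-05] [-0.42442942  0.48106203 -0.19784465] 6.825
[308 201] [240 172]
```

View pics/c7.png

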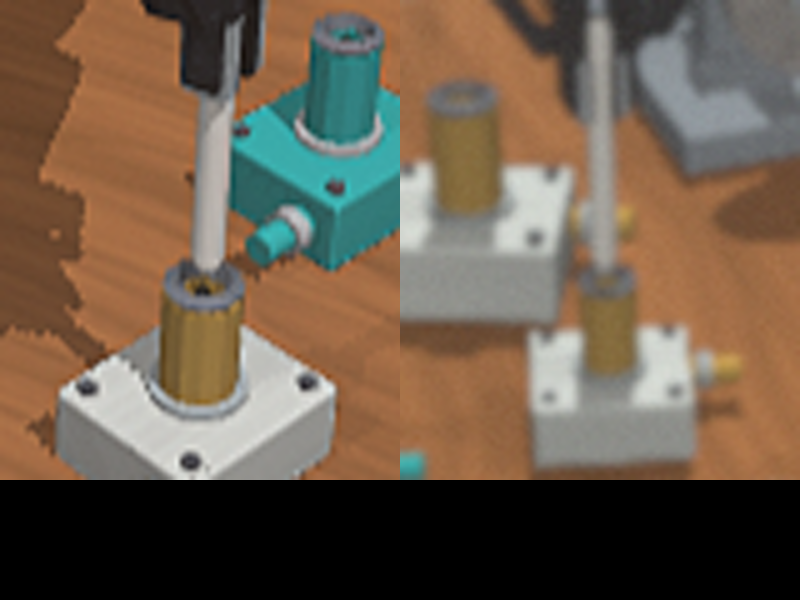

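View pics/wrist7.png

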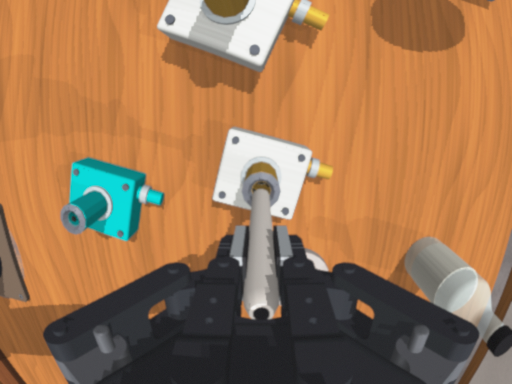

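The arm was still settling when that picture was taken (x read 0.5251, then 0.5272), so I'll look again.

```bash
python3 - <<'E'
from h import *
s=readout.get_state();print(s['eef_pos'])
a=snap('scene','scene8');b=snap('side','side8')
s=readout.get_state();print(s['eef_pos'],s['tcp_rot'],s['contact_force'],s['time'])
o=np.zeros((600,800,3),np.uint8)
p=[308,201];q=[240,172]
o[:480,:400]=cv2.resize(a[p[1]-24:p[1]+24,p[0]-20:p[0]+20,::-1],(400,480),interpolation=2)
o[:480,400:800]=cv2.resize(b[q[1]-24:q[1]+24,q[0]-20:q[0]+20,::-1],(400,480),interpolation=2)
cv2.imwrite('pics/c8.png',o)
E
```

```text
[0.52716195 0.14520176 0.200329  ]
[0.52750154 0.14534214 0.20104314] [ 9.99999754e-01 -1.60946949e-04  6.82093999e-04 -3.43184231e-05] [-0.23937084 -0.52089806 -0.12963676] 6.925
```

View pics/c8.png

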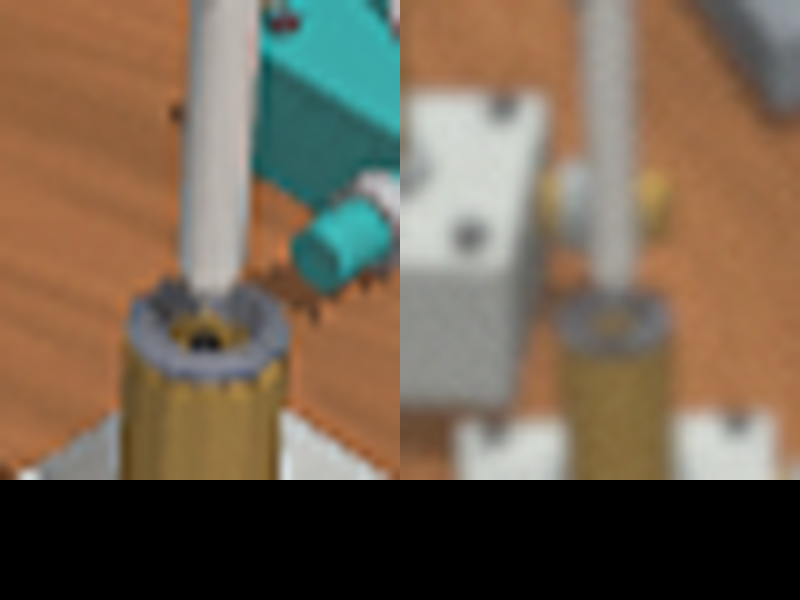

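It is aligned within about 1 mm in both views: scene foot 213 against rim 209, side 614 against 613, at 10 px per pixel. I'll descend gently.

```bash
python3 -m crank '0 0 5 0 0 0;0 0 4 0 0 0;0 0 4 0 0 0;0 0 0 0 0 0'; python3 -m crank '0 0 3 0 0 0;0 0 3 0 0 0;0 0 0 0 0 0'
```

```text
time: 7.42
eef_pos: [0.5266, 0.1455, 0.1867]
tcp_rot: [1.0, 0.0, -0.001, 0.0]
contact_force: [0.6, 0.4, -0.9]
opening: 0.144
time: 7.8
eef_pos: [0.5268, 0.1455, 0.1809]
tcp_rot: [1.0, 0.0, -0.0, 0.0]
contact_force: [0.6, -0.8, -0.8]
opening: 0.146
```

```bash
python3 -m crank '0 0 2 0 0 0;0 0 2 0 0 0;0 0 0 0 0 0'; python3 -m crank '0 0 2 0 0 0;0 0 2 0 0 0;0 0 0 0 0 0';python3 -m crank '0 0 2 0 0 0;0 0 2 0 0 0;0 0 0 0 0 0'
```

```text
time: 8.18
eef_pos: [0.5268, 0.1454, 0.1771]
tcp_rot: [1.0, 0.0, -0.0, 0.0]
contact_force: [-0.1, -0.6, 0.2]
opening: 0.145
time: 8.55
eef_pos: [0.5275, 0.1455, 0.1743]
tcp_rot: [1.0, 0.0, 0.001, 0.0]
contact_force: [-1.5, -0.9, 4.5]
opening: 0.142
time: 8.93
eef_pos: [0.5274, 0.1456, 0.1699]
tcp_rot: [1.0, 0.0, 0.001, -0.0]
contact_force: [0.4, -0.3, 4.0]
opening: 0.144
```

```bash
for i in 1; do :; done; python3 -m crank '0 0 1.5 0 0 0;0 0 1 0 0 0;0 0 0 0 0 0' | sed -n '2p;4p'; python3 -m crank '0 0 1.5 0 0 0;0 0 1 0 0 0;0 0 0 0 0 0'| sed -n '2p;4p'; python3 -m crank '0 0 1.5 0 0 0;0 0 1 0 0 0;0 0 0 0 0 0'| sed -n '2p;4p'
```

```text
eef_pos: [0.5274, 0.1456, 0.1672]
contact_force: [-1.0, -0.2, 5.0]
eef_pos: [0.5273, 0.1456, 0.1646]
contact_force: [0.2, -0.7, 4.0]
eef_pos: [0.5272, 0.1455, 0.1619]
contact_force: [-1.0, 0.4, 4.7]
```

```bash
python3 -m crank '0 0 1 0 0 0;0 0 0 0 0 0' | sed -n '2p;4p'; python3 -m crank '0 0 1 0 0 0;0 0 0 0 0 0'| sed -n '2p;4p'
```

```text
eef_pos: [0.5272, 0.1455, 0.1608]
contact_force: [-0.1, 0.4, 3.7]
eef_pos: [0.5271, 0.1455, 0.1598]
contact_force: [0.7, -0.2, 4.2]
```

```bash
python3 -m crank '0 0 1 0 0 0;0 0 0 0 0 0' | sed -n '2p;4p'; python3 -m crank '0 0 1 0 0 0;0 0 0 0 0 0'| sed -n '2p;4p'
```

```text
eef_pos: [0.5271, 0.1455, 0.1587]
contact_force: [-0.5, -0.4, 4.4]
eef_pos: [0.527, 0.1455, 0.1578]
contact_force: [-0.2, 0.3, 4.1]
```

```bash
python3 -m crank '0 0 1 0 0 0;0 0 0 0 0 0' | sed -n '2p;4p'; python3 -m crank '0 0 1 0 0 0;0 0 0 0 0 0'| sed -n '2p;4p'
```

```text
eef_pos: [0.527, 0.1455, 0.1568]
contact_force: [-0.4, -0.6, 4.2]
eef_pos: [0.527, 0.1455, 0.1557]
contact_force: [-0.2, -0.4, 4.4]
```

```bash
python3 -m crank '0 0 1 0 0 0;0 0 0 0 0 0' | sed -n '2p;4p'; python3 -m crank '0 0 1 0 0 0;0 0 0 0 0 0'| sed -n '2p;4p'
```

```text
eef_pos: [0.527, 0.1455, 0.1547]
contact_force: [0.8, 0.2, 4.5]
eef_pos: [0.527, 0.1455, 0.1537]
contact_force: [0.3, -0.5, 3.2]
```

```bash
python3 -m crank '0 0 1 0 0 0;0 0 0 0 0 0' | sed -n '2p;4p'; python3 -m crank '0 0 1 0 0 0;0 0 0 0 0 0'| sed -n '2p;4p'
```

```text
eef_pos: [0.527, 0.1455, 0.1527]
contact_force: [0.0, -0.3, 4.1]
eef_pos: [0.527, 0.1455, 0.1517]
contact_force: [-0.2, 0.0, 3.8]
```

```bash
python3 -m crank '0 0 1 0 0 0;0 0 0 0 0 0' | sed -n '2p;4p'; python3 -m crank '0 0 1 0 0 0;0 0 0 0 0 0'| sed -n '2p;4p'
```

```text
eef_pos: [0.527, 0.1455, 0.1507]
contact_force: [-0.2, -0.5, 4.0]
eef_pos: [0.527, 0.1455, 0.1497]
contact_force: [0.6, -0.4, 4.0]
```

```bash
python3 -m crank '0 0 1 0 0 0;0 0 0 0 0 0' | sed -n '2p;4p'
```

```text
eef_pos: [0.527, 0.1456, 0.1487]
contact_force: [0.3, -0.5, 4.1]
```

```bash
python3 -m crank '0 0 1 0 0 0;0 0 0 0 0 0' | sed -n '1p;2p;4p'; python3 -m crank '0 0 1 0 0 0;0 0 0 0 0 0'| sed -n '2p;4p'
```

```text
time: 13.55
eef_pos: [0.527, 0.1455, 0.1477]
contact_force: [-0.0, -0.5, 4.4]
eef_pos: [0.527, 0.1455, 0.1467]
contact_force: [0.8, -1.0, 3.4]
```

```bash
python3 -m crank '0 0 1 0 0 0;0 0 0 0 0 0' | sed -n '2p;4p'
```

```text
eef_pos: [0.527, 0.1455, 0.1457]
contact_force: [0.9, -0.9, 3.3]
```

```bash
python3 -m crank '0 0 1 0 0 0;0 0 0 0 0 0' | sed -n '2p;4p'
```

```text
eef_pos: [0.527, 0.1455, 0.1447]
contact_force: [-0.2, -0.5, 4.1]
```

```bash
python3 -m crank '0 0 1 0 0 0;0 0 0 0 0 0' | sed -n '2p;4p'
```

```text
eef_pos: [0.527, 0.1455, 0.1437]
contact_force: [-0.8, 0.3, 4.2]
```

```bash
python3 -c "
from h import *
w=snap('wrist','wrist9');a=snap('scene','scene9');s=readout.get_state();print(s['eef_pos'],s['contact_force'],s['time'])
o=np.zeros((600,800,3),np.uint8)
o[:480,:400]=cv2.resize(a[140:236,268:348,::-1],(400,480),interpolation=2)
o[:480,400:800]=cv2.resize(w[180:340,190:323,::-1],(400,480),interpolation=2)
cv2.imwrite('pics/c9.png',o)"
```

```text
[0.52694871 0.14551781 0.14368683] [ 0.851438   -0.77383951  4.02159139] 14.65
```

View pics/c9.png

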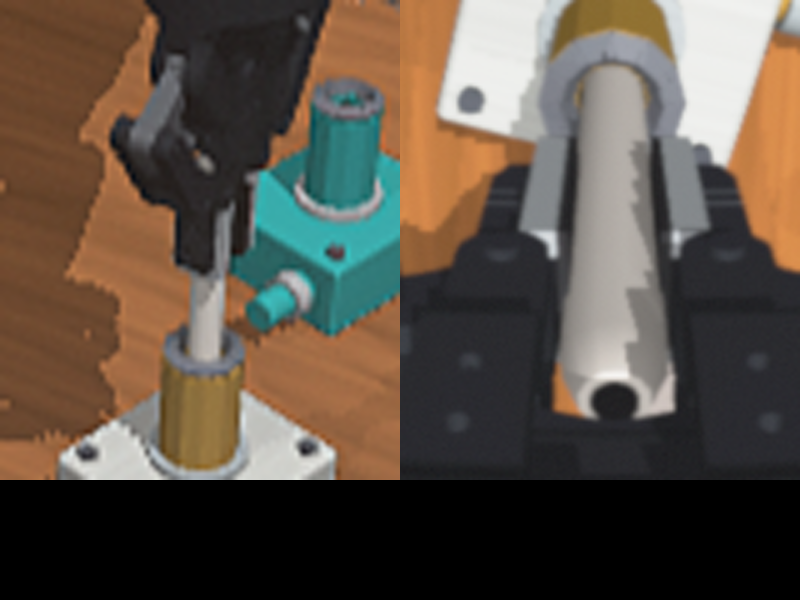

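The tube is in the bore. Its top is at wrist (261,314), the same as when it was lifted, so it hasn't slipped. I'll continue.

```bash
python3 -m crank '0 0 1 0 0 0;0 0 0 0 0 0' | sed -n '2p;4p'
```

```text
eef_pos: [0.527, 0.1455, 0.1428]
contact_force: [0.6, 0.2, 4.6]
```

```bash
python3 -m crank '0 0 1 0 0 0;0 0 0 0 0 0' | sed -n '2p;4p'
```

```text
eef_pos: [0.527, 0.1456, 0.1421]
contact_force: [-1.1, 0.2, 5.9]
```

```bash
python3 -m crank '0 0 1 0 0 0;0 0 0 0 0 0' | sed -n '2p;4p'
```

```text
eef_pos: [0.5272, 0.1456, 0.1418]
contact_force: [-2.0, -0.3, 7.9]
```

It has reached the bottom: z stalls while the force rises about 2 N per mm. I'll press on to about 15 N.

```bash
python3 -m crank '0 0 1 0 0 0;0 0 0 0 0 0' | sed -n '2p;4p'
```

```text
eef_pos: [0.5274, 0.1456, 0.1415]
contact_force: [-1.7, -1.1, 10.5]
```

```bash
python3 -m crank '0 0 1 0 0 0;0 0 0 0 0 0' | sed -n '2p;4p'
```

```text
eef_pos: [0.5275, 0.1456, 0.1412]
contact_force: [-3.8, -0.1, 13.6]
```

```bash
python3 -m crank '0 0 1 0 0 0;0 0 0 0 0 0' | sed -n '2p;4p'
```

```text
eef_pos: [0.5277, 0.1457, 0.141]
contact_force: [-3.5, -0.6, 15.4]
```

```bash
python3 -m crank '0 0 0 0 0 0;0 0 0 0 0 0' ; python3 -m crank '0 0 0 0 0 0;0 0 0 0 0 0;0 0 0 0 0 0;0 0 0 0 0 0;0 0 0 0 0 0' 1; python3 -c "
from h import *
w=snap('wrist','wrist10');a=snap('scene','scene10');s=readout.get_state();print(s['eef_pos'],s['contact_force'],s['opening'],s['time'])"
```

```text
time: 16.4
eef_pos: [0.5276, 0.1457, 0.1409]
tcp_rot: [1.0, 0.0, 0.0, 0.0]
contact_force: [-4.2, -0.7, 15.3]
opening: 0.145
time: 17.02
eef_pos: [0.5268, 0.1455, 0.1375]
tcp_rot: [1.0, -0.0, -0.0, -0.0]
contact_force: [0.1, 0.1, 0.1]
opening: 1.001
[0.52697025 0.14554493 0.13773172] [-0.54342229  0.31238852  0.41318766] 1.0010963875876173 17.125
```

View pics/wrist10.png

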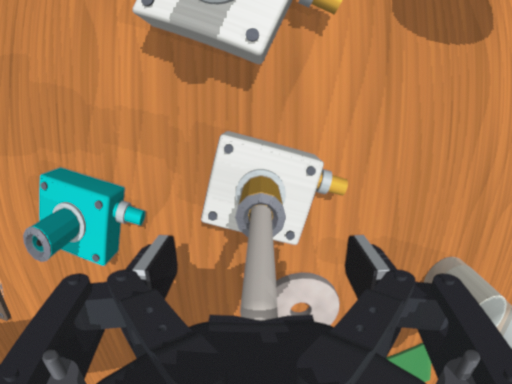

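The tube is released and standing between the open fingers. I'll retract straight up and check.

```bash
python3 -m crank '0 0 -30 0 0 0;0 0 -40 0 0 0;0 0 -40 0 0 0;0 0 -20 0 0 0;0 0 0 0 0 0'; python3 -m crank '0 0 0 0 0 0;0 0 0 0 0 0'; python3 -c "
from h import *
w=snap('wrist','wrist11');a=snap('scene','scene11');b=snap('side','side11');s=readout.get_state();print(s['eef_pos'],s['contact_force'],s['time'])
for z in(.198,.194,.202): print(z,proj('scene',[.527,.1455,z]),proj('side',[.527,.1455,z]))
o=np.zeros((600,800,3),np.uint8)
o[:480,:400]=cv2.resize(a[140:236,268:348,::-1],(400,480),interpolation=2)
o[:480,400:800]=cv2.resize(b[120:216,200:280,::-1],(400,480),interpolation=2)
cv2.imwrite('pics/c11.png',o)"
```

```text
time: 17.75
eef_pos: [0.5277, 0.1456, 0.2692]
tcp_rot: [1.0, -0.0, 0.002, -0.0]
contact_force: [-0.0, 0.3, -1.7]
opening: 1.001
time: 18.0
eef_pos: [0.526, 0.1454, 0.2655]
tcp_rot: [1.0, -0.0, -0.002, 0.0]
contact_force: [0.1, 0.0, 0.8]
opening: 0.998
[0.52656809 0.14548228 0.26657758] [0.26044182 0.65891819 0.79102552] 18.15
0.198 [[310.41981771 168.89861143]] [[238.88039465 146.35924088]]
0.194 [[310.3148428  170.62733098]] [[238.93087509 147.70440048]]
0.202 [[310.52537584 167.16028736]] [[238.82974062 145.00945591]]
```

View pics/c11.png

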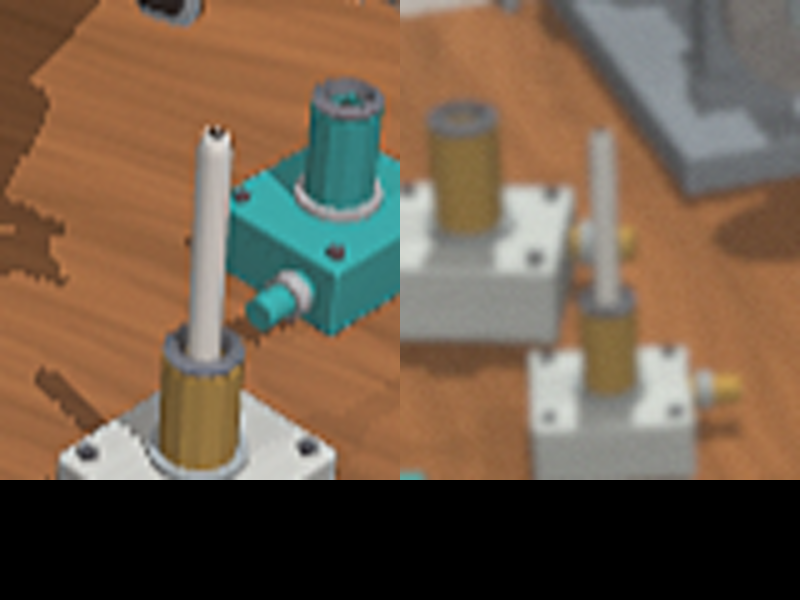

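View pics/scene11.png

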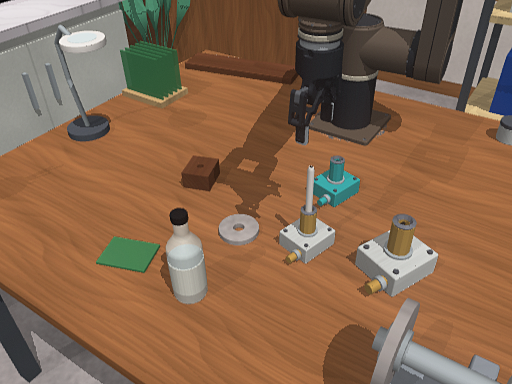

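The tube stands upright. Its top is at scene (311.2,166.4) and side (240,146.4), which suggests about 0.199–0.203 m. It should be 0.199–0.200 m if home. The pictures can't resolve 1 mm, so I'll feel the top gently with shut fingers.

```bash
python3 -m crank '0 0 0 0 0 0;0 0 0 0 0 0;0 0 0 0 0 0;0 0 0 0 0 0;0 0 0 0 0 0' -1 40;python3 -m crank '0 0 20 0 0 0;0 0 20 0 0 0;0 0 14 0 0 0;0 0 0 0 0 0;0 0 0 0 0 0';
```

```text
time: 18.77
eef_pos: [0.527, 0.1455, 0.2679]
tcp_rot: [1.0, 0.0, 0.0, -0.0]
contact_force: [0.5, -0.7, 0.8]
opening: 0.004
time: 19.4
eef_pos: [0.5273, 0.1456, 0.2141]
tcp_rot: [1.0, -0.0, 0.0, -0.0]
contact_force: [0.2, 0.6, 0.1]
opening: 0.003
```

```bash
python3 -m crank '0 0 4 0 0 0;0 0 3 0 0 0;0 0 2 0 0 0;0 0 0 0 0 0;0 0 0 0 0 0'
```

```text
time: 20.02
eef_pos: [0.5271, 0.1455, 0.2049]
tcp_rot: [1.0, -0.0, 0.0, -0.0]
contact_force: [0.2, -0.4, 0.2]
opening: -0.001
```

```bash
python3 -m crank '0 0 1 0 0 0;0 0 1 0 0 0;0 0 0 0 0 0'|sed -n '2p;4p'; python3 -m crank '0 0 1 0 0 0;0 0 1 0 0 0;0 0 0 0 0 0'|sed -n '2p;4p'
```

```text
eef_pos: [0.5269, 0.1455, 0.2027]
contact_force: [-0.7, -0.5, 0.3]
eef_pos: [0.5273, 0.1456, 0.2013]
contact_force: [-0.1, 0.1, 1.4]
```

```bash
python3 -m crank '0 0 1 0 0 0;0 0 0 0 0 0'|sed -n '2p;4p'; python3 -m crank '0 0 1 0 0 0;0 0 0 0 0 0'|sed -n '2p;4p'; 
```

```text
eef_pos: [0.5276, 0.1456, 0.2008]
contact_force: [0.6, 0.5, 5.8]
eef_pos: [0.5277, 0.1456, 0.1999]
contact_force: [-0.5, 0.9, 6.4]
```

```bash
python3 -m crank '0 0 1 0 0 0;0 0 0 0 0 0'|sed -n '2p;4p'; python3 -m crank '0 0 1 0 0 0;0 0 0 0 0 0'|sed -n '2p;4p'; 
```

```text
eef_pos: [0.5281, 0.1456, 0.1997]
contact_force: [-1.1, 0.4, 7.1]
eef_pos: [0.5286, 0.1457, 0.1995]
contact_force: [-0.2, 0.9, 9.1]
```

```bash
python3 -m crank '0 0 1 0 0 0;0 0 0 0 0 0'; python3 -m crank '0 0 1 0 0 0;0 0 0 0 0 0'; 
```

```text
time: 22.02
eef_pos: [0.5291, 0.1457, 0.1993]
tcp_rot: [1.0, 0.0, 0.003, -0.0]
contact_force: [-0.3, 0.2, 10.8]
opening: -0.003
time: 22.28
eef_pos: [0.5295, 0.1457, 0.1991]
tcp_rot: [1.0, 0.0, 0.004, -0.0]
contact_force: [-0.6, -0.0, 13.1]
opening: 0.002
```

On the cushion again: 0.2 mm per 2 N, 13 N in all. I'll retract.

```bash
python3 -m crank '0 0 -4 0 0 0;0 0 -6 0 0 0;0 0 -30 0 0 0;0 0 -40 0 0 0;0 0 0 0 0 0'; python3 -m crank '0 0 0 0 0 0;0 0 0 0 0 0;0 0 0 0 0 0;0 0 0 0 0 0'; python3 -c "
from h import *
w=snap('wrist','wrist12');a=snap('scene','scene12');b=snap('side','side12');s=readout.get_state();print(s['eef_pos'],s['contact_force'],s['time'])
o=np.zeros((600,800,3),np.uint8)
o[:480,:400]=cv2.resize(a[140:236,268:348,::-1],(400,480),interpolation=2)
o[:480,400:800]=cv2.resize(b[120:216,200:280,::-1],(400,480),interpolation=2)
cv2.imwrite('pics/c12.png',o)"
```

```text
time: 22.9
eef_pos: [0.5284, 0.1457, 0.2781]
tcp_rot: [1.0, 0.0, 0.003, -0.0]
contact_force: [-0.2, 0.7, -0.4]
opening: -0.003
time: 23.4
eef_pos: [0.5267, 0.1455, 0.2741]
tcp_rot: [1.0, 0.0, -0.001, 0.0]
contact_force: [0.0, 0.8, 0.9]
opening: 0.004
[0.52697142 0.1455354  0.27467967] [-0.89707799  0.52527365 -0.20532678] 23.55
```

View pics/c12.png

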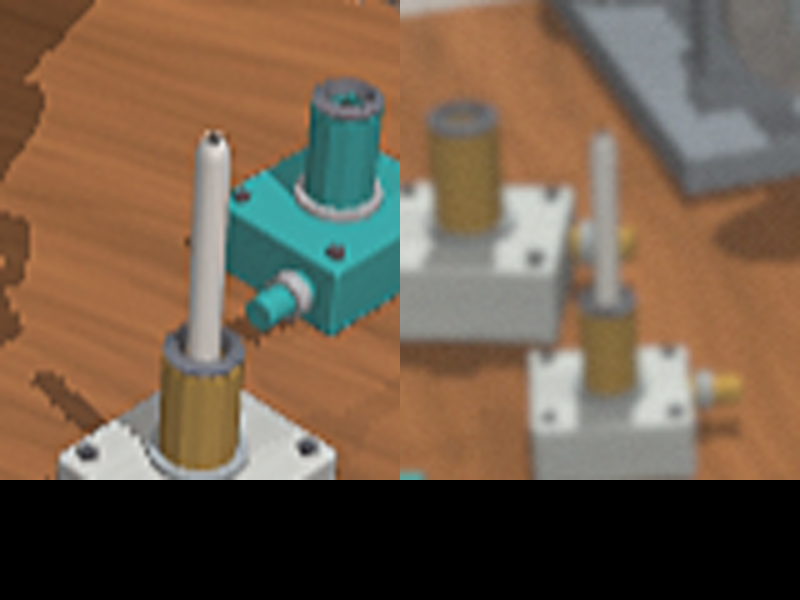

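View pics/scene12.png

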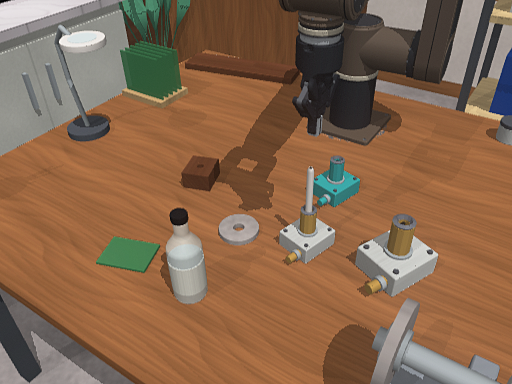

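The tube is upright and about 1 mm lower than before, with its top at scene (310.6,167.2). The gripper is clear, and the bottle, wheel and pane are at their first pixels. I'll hand it in.

```bash
python3 -c "
from h import *
print(ctrl.sign_off(), readout.get_state()['time'])"
```

```text
the job is handed in; nothing more can be done
the job is handed in; nothing more can be done
```

I lifted the tube out of the rest and pushed it into the collet of the small white water block until it reached the inner stop. I then let go and handed the job in; no verdict was reported.

- **Seal and bottom:** The tube passed the seal at about 4.5 N and dragged at about 4 N. The bottom came about 50 mm below the rim, and I pressed to 15 N there.
- **Check after release:** The pictures could not resolve 1 mm, so I felt the tube's top with shut fingers. It had risen about 1 mm, part of which may just be the cushion springing back. I pressed it home again at 13 N, and the force then rose at the cushion's rate, about 10 N per mm.
- **Last pictures:** The tube stands upright in the collet with the gripper well clear. The bottle, wheel and pane are where they were. The robot's clock last read about 23.6 s.
- **Not confirmed:** The valve opening itself can't be read, so it rests on these force and height readings. The top's height came out at 0.199–0.203 m in the pictures and 0.199–0.201 m by touch. Both fit the tube being home.

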